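Tip a carton out of a drop-front rack and stand it in the tray

ROBOT

A 6-joint arm with a two-finger parallel gripper is mounted at the origin on a cart in front of the work surface, level with it; the furniture and walls round the work are solid. World frame = base frame: x ahead of the robot, y to its left, z up, the work surface at z = 0. Lengths are in m, angles in rad, forces in N, time in s.
With the tool pointing down it reaches from about 0.225 to 0.875 m from the base axis. Payload 3.4 kg.
Tool frame: the origin (TCP) lies between the finger pads; the fingertips stand 8 mm ahead of it and the grasp point (between the pads) lies 11 mm behind it; z points along the fingers, y is the line along which they close (so a half turn about z gives the same grasp; the last joint's range is limited). The gripper opens to 85 mm and grips with 20 to 120 N. Pads are 22 mm wide; open, the fingers measure 114 mm over their backs; the gripper's body (76 mm by 85 mm) begins 54 mm behind the grasp point. The pads swing forward as they close: fully open they stand 13 mm farther back than shut.
Start: joints at [-1.338, 0.276, 1.505, -0, 1.361, -0.121], TCP at [0.199, -0.539, 0.239] pointing down, gripper open.
Joint ranges: [-2.89, 2.89], [-0.75, 2.08], [0.22, 2.7], [-1.18, 4.32], [0.11, 2.71], [-2.7, 2.7]. Speed limits (rad/s): [2.57, 2.57, 3.14, 3.14, 3.14, 3.14].

INTERFACE

Orientations are given as a unit quaternion [w, x, y, z].
In Python, from rig import manip gives the robot as it stands.
- The arm moves only by the tool move_arm, never from a script. Its argument "deltas" is a list that holds one entry, the list of rows, each a list of 5 numbers: the shift along the tool's x, y, z normalised to -1 to 1, where 1 is 80 cm, then the turn about the tool's z normalised to -1 to 1, where 1 is 120 degrees, then the closure, from -1 (fully open) to 1 (shut). In form: [[[tx, ty, tz, twist, grip], ...]]. A call has 1 to 12 rows; each row is the pose to reach, as a shift and turn from the pose commanded when the call began, along the tool's axes at that moment; what a row does not reach only later rows make up. A row lasts 1/10 s, in which the tool goes at most 50 mm and 8.59 degrees, less where a joint would pass 70% of its speed; a pose out of reach is approached as far as the arm can. A call with a number of a shift or a turn outside -1 to 1 is refused whole. A call with a gripper value outside its range is refused whole. The fingers move at their own pace and stop on an object; "squeeze" is the grip in N (left out, the last holds). Time passes only in rows, so rows that repeat a pose let the fingers close. It gives the time, the measured TCP pose, the force, the opening and the grip force at its end, in the units of the state.
- manip.get_state(): the state, without advancing time (a new reading comes with each control period).
- manip.get_image(name): name is "side" or "top"; returns the picture (420x560x3 uint8, red, green, blue); there is no depth.
- manip.camera_params(name): a dict with "fx", "fy", "cx", "cy" (pixels), "R" (3x3) and "t" (3): a world point X has camera coordinates R X + t. Camera axes: x right, y down, z forward; pixel columns grow to the right and rows downward; lengths in m; the calibration is good to about 2 mm. A picture is of the moment at which its call begins. camera_params takes no time and is no camera call.
- manip.sign_off(): hands the job in; it is judged then, once.
The state is a dict: "clock": time; "qpos": joint angles; "qd": joint speeds; "effort": joint torques, N m; "position": TCP position; "ee_rot": TCP orientation; "contact_force": force on the tool from outside, world axes, zero at the start; "moment": the same for the moment, N m; "width": finger opening in m; "gripper_force": force on a finger pad.
Only numpy, scipy, OpenCV 4.12 (cv2) and the standard library are available. Lean on these libraries where they do the work, as an engineer would, in place of code of your own. Each camera call takes 0.05 s, during which the arm holds its last target. There are 200 camera calls.

TASK

Swing the front bar of the rack fully forward, tip the red carton forward by its top rear edge until it leans on the bar by itself, then grip it by its sides, draw it out and set it down gently, standing upright in the middle of the white bakery tray. Let it go and swing the bar fully home again. Leave the three other cartons standing in the rack and do not disturb the loose things on the counter.

Things in the scene. Friction and masses are not known exactly. Their poses are not given: they have to be found in the camera images.
- rack: Fixed aluminium rack, 112 (x) x 198 (y) mm, open at top and front. Origin: centre of its underside; x to its back, y to its left, z up. Floor 8 mm thick; front lip rises 6 mm above it, inner face at x = -46 mm. Back wall to z = 90, side walls to z = 130 mm. Four cartons stand on the floor at x = 0, y = -69, -23, 23, 69 mm (2 mm gaps, any colour order), tops at z = 198 mm, free space behind their tops.
- gate (a joint): Swing angle of the rack's steel front bar, rad: 0 = home (upright, in front of the cartons), 0.62 = fully forward at its stop. The bar (10 mm thick, 206 mm long) turns at 105 mm radius about point rack_hinge. Friction (0.15 N m) holds it where it is left. A tipped carton comes to lean on the forward bar at about 36 degrees from upright.
- rack_hinge (a point): Middle of the front bar's hinge line, which runs along the rack's y; at x = -56, y = 0, z = 16 mm in the rack frame. Fixed to the rack, axes as the rack's.
- gate_tab (a point): Grip point of the black tab that stands out from the middle of the front bar towards the robot: an upright plate 10 mm thick (along the rack's y), 30 mm tall, 60 mm long. At gate = 0 the point lies 46 mm in front of (-x) and 105 mm above the hinge line; it turns about the hinge with the bar, moving forward and down as the bar opens.
- carton_red: Red carton to take out: closed rigid box 90 (x, front to back) x 44 (y, thickness) x 190 mm (z), 0.2 to 0.4 kg, pale band, brown panel on its narrow front. Origin: centre of its underside; standing in the rack its axes are the rack's. Its broad faces are covered by neighbours. Pulled forward at the top rear edge it tips about its lower front edge at the lip and falls on forward past 25 degrees.
- carton_blue: Blue carton, same size and build, stays in the rack. Origin: centre of its underside.
- carton_green: Green carton, same size and build, stays in the rack. Origin: centre of its underside.
- carton_yellow: Yellow carton, same size and build, stays in the rack. Origin: centre of its underside.
- tray: White empty bakery tray, fixed on the counter, 288 (own x) x 252 (own y) mm, walls 3 mm thick and 51 mm high. Origin: centre of its underside. Its inner floor is 2 mm above the origin.
- apple: Red apple, 77 mm, loose on the counter; origin at its underside. Bystander.
- tape_roll: Roll of pale tape, 104 mm across, 25 mm high, loose on the counter; origin at its underside. Bystander.
- cup_tub: Small closed dessert tub, 72 mm across, 71 mm high, loose on the counter beside the rack; origin at its underside. Bystander.
- doughnut: Chocolate doughnut, 100 mm across, 40 mm high, loose on the counter; origin at its underside. Bystander.

How it is judged:
On the way, in this order (a step that is already met when the one before it is completed fails the run):
1. the front bar is swung fully forward (value of joint gate above 0.54 rad), for 0.2 s.
2. the red carton leans forward on the bar, its foot still in the rack, and the robot does not touch it (angle between carton_red's own z axis and vertical between 0.48 and 0.85 rad and height (world z) of carton_red below 0.06 m and horizontal distance between carton_red and rack below 0.12 m and contact force between each of the arm, the fingers and carton_red below 0.1 N), for 0.2 s.
3. the red carton stands upright in the tray, released (horizontal distance between carton_red and tray below 0.05 m and angle between carton_red's own z axis and vertical below 0.08 rad and height (world z) of carton_red below 0.02 m and contact force between the fingers and carton_red below 0.1 N), for 0.2 s.
4. the front bar is swung home again (value of joint gate below 0.09 rad), for 0.2 s.
At the end, for the whole second after the job is handed in: The red carton stands upright (within 4.5 degrees) and at rest on the tray's floor, its centre within 50 mm of the tray's centre; the front bar is home (within 0.09 rad); the blue, green and yellow cartons stand upright in the rack within 20 mm of where they were (horizontal distance between carton_red and tray below 0.05 m and angle between carton_red's own z axis and vertical below 0.08 rad and height (world z) of carton_red below 0.02 m and linear speed of carton_red below 0.02 m/s and value of joint gate below 0.09 rad and distance of each of carton_blue, carton_green, carton_yellow from where it was at the start of the episode below 0.02 m and angle between each of carton_blue, carton_green, carton_yellow's own z axis and vertical below 0.1 rad); the robot touches nothing.
It fails at once if another carton is tipped over or pulled out (tilted over 0.35 rad or moved over 40 mm) (angle between any of carton_blue, carton_green, carton_yellow's own z axis and vertical above 0.35 rad or distance of any of carton_blue, carton_green, carton_yellow from where it was at the start of the episode above 0.04 m).
It fails at once if a loose thing on the counter is pushed more than 30 mm (distance of any of apple, tape_roll, cup_tub, doughnut from where it was at the start of the episode above 0.03 m).
It fails at once if the carton is dropped or rammed into the tray (faster than 0.5 m/s just above its floor) (horizontal distance between carton_red and tray below 0.12 m and height (world z) of carton_red below 0.04 m and linear speed of carton_red above 0.5 m/s).
It also fails if it takes over 72 s, if anything falls off the work surface, if the arm or the gripper's body presses on something with over 40 N, if the wrist force passes 120 N, or if a joint passes its speed limit or range.

## Working session

There is one attempt and no reset: what is moved stays moved. The work goes in short steps, Python scripts to look and compute and a tool call to move; the robot and the scene stay as the last step left them, time stands still between calls to the robot, and variables do not carry over. Pictures are saved under pics/ and viewed, at most 10 in all, crops included, and the job is handed in when it is done.

Besides the shell and the picture viewer there is one more tool, called after ">>>" as name([rows], argument=value, ...), one row to a line, values as JSON. move_arm: Moves the arm, as the interface text tells. Scaled input: -1 to 1 covers 80 cm each way for a shift and 120 degrees each way for a turn. Its arguments: {"type":"object","properties":{"deltas":{"type":"array","items":{"type":"array","items":{"type":"array","items":{"type":"number","minimum":-1,"maximum":1}}}},"squeeze":{"type":"number"}},"required":["deltas"]}

```bash
mkdir -p pics; ls
python3 - <<'E'
from rig import manip
import cv2,json
for n in("side","top"):
    cv2.imwrite(f"pics/{n}0.png",manip.get_image(n)[:,:,::-1]); print(n,manip.camera_params(n))
print(manip.get_state())
E
```

```text
pics
side {'fx': 509.74383912334616, 'fy': 509.74383912334616, 'cx': 269.09726696531715, 'cy': 208.5630477556241, 'R': array([[ 0.27232802,  0.96219352, -0.00459032],
       [ 0.55962768, -0.16226763, -0.81270295],
       [-0.78272237,  0.21875292, -0.58266015]]), 't': array([-0.18158202, -0.21854364,  2.11299483])}
top {'fx': 436.362581729546, 'fy': 436.362581729546, 'cx': 280.1477313016861, 'cy': 205.58424516533987, 'R': array([[ 0.22538861, -0.97426483, -0.00283002],
       [-0.85092102, -0.19543766, -0.48758337],
       [ 0.47448224,  0.11230386, -0.87307184]]), 't': array([-0.11185483,  0.5143915 ,  1.25528566])}
{'clock': 0.1, 'qpos': array([-1.33798735e+00,  2.76524916e-01,  1.50598570e+00,  2.39326818e-05,
        1.36068624e+00, -1.21001792e-01]), 'qd': array([ 0.00063863, -0.00251957, -0.00305553,  0.00185357,  0.00112385,
        0.00018395]), 'effort': array([ 1.03810646e-03, -4.17699301e+01, -2.46405762e+01, -2.02143879e-04,
        5.85031608e-03,  1.91898005e-05]), 'position': array([ 0.19912239, -0.53895053,  0.23853839]), 'ee_rot': array([-8.01501220e-04,  9.84393133e-01,  1.75981582e-01, -3.31340548e-05]), 'contact_force': array([-0.83856555,  0.1674657 , -1.23909037]), 'moment': array([ 0.02316981, -0.02207279, -0.06440715]), 'gripper_force': 0.0, 'width': 0.08517470164017406}
```

View pics/side0.png

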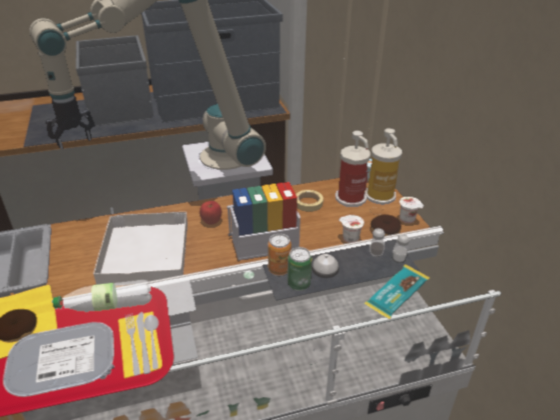

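View pics/top0.png

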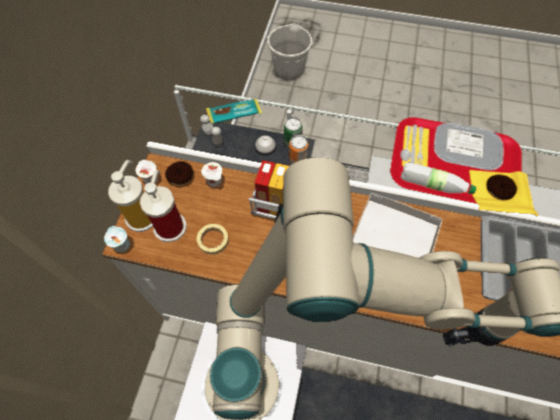

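Side view: the cartons run blue, green, yellow, red (left to right, x≈245–288, tops at y≈190), so red is at the rack's +y end. The tray is at about (145,245), the apple at (210,212) and the tape at (309,200). In the top view the arm hides part of the rack. I'll zoom in on the rack.

Run:
```python
import cv2,numpy as np
a=cv2.imread("pics/side0.png")[165:270,190:330]; b=cv2.imread("pics/top0.png")[140:240,200:320]
a=cv2.resize(a,(560,420),interpolation=2)
b=cv2.resize(b,(504,420),interpolation=2)
cv2.imwrite("pics/c1.png",cv2.resize(np.hstack([a,b]),(800,316)))
cv2.imwrite("pics/c1.png",a);cv2.imwrite("pics/c2.png",b)
```

```text
(no output)
```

View pics/c1.png

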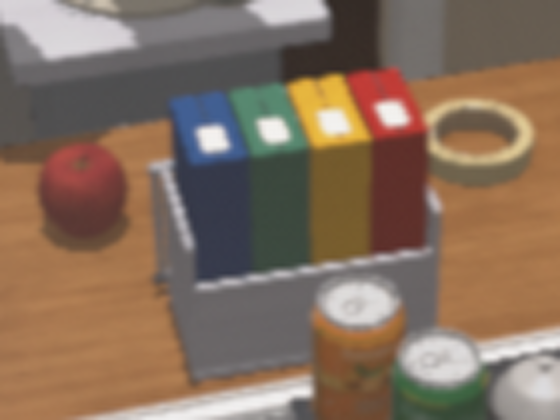

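View pics/c2.png

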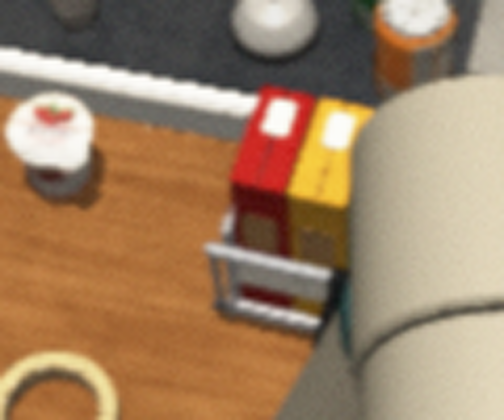

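The crops show the rack with its carton tops clearly in both views. In the side crop the rear top edge runs (186,163)→(425,133); in the top crop red's top corners are at (262,88), (316,95), (289,190) and (232,182). I'll fit the rack pose to these.

```bash
cat > h.py <<'E'
import numpy as np, cv2
from scipy.spatial.transform import Rotation as Ro
from scipy.optimize import least_squares
from rig import manip
def ray(n,uv,z):
    p=manip.camera_params(n); uv=np.atleast_2d(uv).astype(float)
    d=np.c_[(uv[:,0]-p['cx'])/p['fx'],(uv[:,1]-p['cy'])/p['fy'],np.ones(len(uv))]@p['R']
    c=-p['R'].T@p['t']; return (c+d*((z-c[2])/d[:,2])[:,None])[:,:2]
def proj(n,X):
    p=manip.camera_params(n); q=np.atleast_2d(X)@p['R'].T+p['t']
    return np.c_[q[:,0]/q[:,2]*p['fx']+p['cx'],q[:,1]/q[:,2]*p['fy']+p['cy']]
def fit(M,W):
    f=lambda q:(W-(M@np.array([[np.cos(q[2]),np.sin(q[2])],[-np.sin(q[2]),np.cos(q[2])]])+q[:2])).ravel()
    r=least_squares(f,[*W.mean(0),0]); return r.x,r.fun.reshape(-1,2)
E
python3 - <<'E'
from h import *
S=np.array([[186,163],[250,157],[307,149],[368,141],[425,133],[170,98],[232,91],[290,82],[350,74],[402,68]])/4+[190,165]
T=np.array([[262,88],[316,95],[232,182],[289,190],[372,103]])/4.2+[200,140]
MS=np.array([[45,-91],[45,-46],[45,0],[45,46],[45,91],[-45,-91],[-45,-46],[-45,0],[-45,46],[-45,91]])/1e3
MT=np.array([[45,91],[45,46],[-45,91],[-45,46],[45,0]])/1e3
s=ray("side",S,.198);t=ray("top",T,.198)
for M,W in((MS,s),(MT,t),(np.r_[MS,MT],np.r_[s,t])):
    q,r=fit(M,W);print(q.round(4),(r*1e3).round(1).tolist())
side=cv2.imread("pics/side0.png");
# tray rim from side, white mask
hsv=cv2.cvtColor(side,cv2.COLOR_BGR2HSV); m=cv2.inRange(hsv,(0,0,150),(179,40,255)); m[:,:90]=0;m[:205]=0;m[:,195:]=0;m[285:]=0
n,l,st,c=cv2.connectedComponentsWithStats(m)
i=1+st[1:,4].argmax();print(st[i],c[i],ray("side",c[i],.0))
top=cv2.imread("pics/top0.png");
for nm,uv in(("apple",(210,212)),("tape",(309,200)),("tub",(351,229)),("dn",(386,225))): print(nm,ray("side",uv,.02))
E
```

```text
[ 0.6     0.0058 -0.0735] [[-0.6, -0.9], [1.8, 0.7], [0.1, -2.6], [-0.6, -2.5], [-2.1, -3.9], [2.4, -0.2], [2.9, 2.5], [-0.3, 2.4], [-1.7, 4.0], [-1.9, 0.3]]
[0.5978 0.0021 0.0251] [[-2.5, -3.7], [-0.8, -0.3], [0.7, -0.5], [2.2, 1.8], [0.4, 2.7]]
[ 0.598   0.0048 -0.0418] [[-1.6, -1.1], [2.2, 0.4], [2.0, -3.0], [2.7, -3.0], [2.6, -4.5], [1.6, 2.4], [3.4, 5.0], [1.7, 4.9], [1.8, 6.4], [3.0, 2.6], [-8.8, -3.3], [-4.0, 0.1], [-5.7, -6.1], [-1.1, -3.9], [0.2, 3.0]]
[ 100  223   86   51 3629] [144.4717553  248.70129512] [[ 0.512486   -0.37069822]]
apple [[ 0.40115955 -0.13648805]]
tape [[0.42756055 0.21536277]]
tub [[0.62435536 0.29206216]]
dn [[0.63664022 0.41219405]]
```

```bash
cat >> h.py <<'E'
def pl(*targets):
    """targets: (x,y,z,yaw) world, yaw = direction of tool x; prints normalised row starts"""
    s=manip.get_state(); w,x,y,z=s['ee_rot']; R=Ro.from_quat([x,y,z,w]).as_matrix(); p=s['position']
    yaw=np.arctan2(R[1,0],R[0,0]); print('at',p.round(4),'yaw',round(yaw,3),'t',round(s['clock'],2),'w',s['width'],'f',s['contact_force'].round(1))
    for t in targets:
        d=R.T@(np.array(t[:3])-p)/.8; tw=-(t[3]-yaw)/np.radians(120); print(t,d.round(4).tolist(),round(tw,4),'rows>=',np.ceil(np.linalg.norm(d)*16))
def rk(q,X): # rack->world xy
    c,s=np.cos(q[2]),np.sin(q[2]); X=np.atleast_2d(X); return X@np.array([[c,s],[-s,c]])+q[:2]
E
python3 - <<'E'
from h import *
S=np.array([[195,285],[437,245]])/4+[190,165]; s=ray("side",S,.09); d=s[1]-s[0]; print(s, np.arctan2(-d[0],d[1]))
pl((.40,.012,.30,-.05))
E
```

```text
[[ 0.64471852 -0.08840131]
 [ 0.64858495  0.10242273]] -0.020258981183980156
at [ 0.1991 -0.539   0.2385] yaw 0.354 t 0.1 w 0.08517470164017406 f [-0.8  0.2 -1.2]
(0.4, 0.012, 0.3, -0.05) [0.4742, -0.5592, -0.0758] 0.1928 rows>= 12.0
```

>>> move_arm([
  [[0.1, -0.1, -0.075, 0.19, -1], [0.47, -0.56, -0.075, 0.18, -1], [0.47, -0.56, -0.075, 0.18, -1], [0.47, -0.56, -0.075, 0.18, -1], [0.47, -0.56, -0.075, 0.18, -1], [0.47, -0.56, -0.075, 0.18, -1], [0.47, -0.56, -0.075, 0.18, -1], [0.47, -0.56, -0.075, 0.18, -1], [0.47, -0.56, -0.075, 0.18, -1], [0.47, -0.56, -0.075, 0.18, -1], [0.47, -0.56, -0.075, 0.18, -1], [0.47, -0.56, -0.075, 0.18, -1]],
])

```text
clock: 1.3
position: [0.3967, 0.0136, 0.2994]
ee_rot: [-0.0, 1.0, -0.011, 0.0]
contact_force: [1.1, -0.8, -0.3]
width: 0.0855
gripper_force: 0.0
```

>>> move_arm([
  [[0, 0, 0, 0, -1], [0, 0, 0, 0, -1]],
])

```text
clock: 1.5
position: [0.3964, 0.0119, 0.2989]
ee_rot: [0.0, 1.0, -0.01, -0.001]
contact_force: [-1.5, -0.2, -0.5]
width: 0.0852
gripper_force: 0.0
```

Run:
```python
from h import *
pl((.40,.012,.30,-.03))
t=manip.get_image("top")[:,:,::-1]; s=manip.get_image("side")[:,:,::-1]
cv2.imwrite("pics/top1.png",t);cv2.imwrite("pics/side1.png",s)
a=cv2.resize(t[150:250,210:450],(800,333),interpolation=2)
b=cv2.resize(s[160:230,190:400],(800,267),interpolation=2)
cv2.imwrite("pics/v1.png",np.vstack([a,b]))
```

```text
at [0.3964 0.0119 0.2989] yaw -0.02 t 1.5 w 0.08524965232913659 f [-1.5 -0.2 -0.5]
(0.4, 0.012, 0.3, -0.03) [0.0045, -0.0002, -0.0014] 0.0049 rows>= 1.0
```

View pics/v1.png

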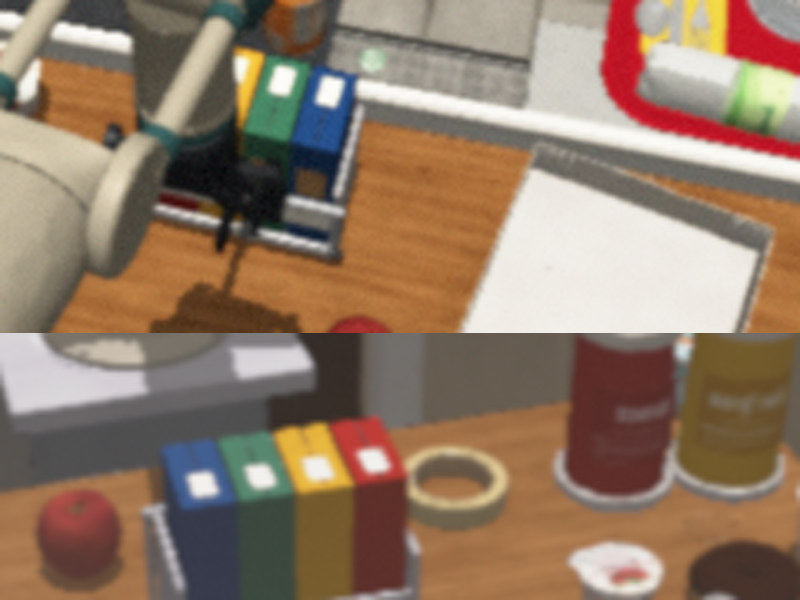

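The new top view shows blue's and green's tops (blue rear-right at crop (355,75), front-right at (333,172)) and the tray's rear rim from (538,142) to (772,232). I'll refit the rack and tray with these.

Run:
```python
from h import *
T1=np.array([[355,75],[310,64],[265,52],[333,172],[290,165]])/3.3333+[210,150]
T=np.array([[262,88],[316,95],[232,182],[289,190],[372,103]])/4.2+[200,140]
M1=np.array([[45,-91],[45,-46],[45,-0],[-45,-91],[-45,-46]])/1e3
MT=np.array([[45,91],[45,46],[-45,91],[-45,46],[45,0]])/1e3
q,r=fit(np.r_[M1,MT],ray("top",np.r_[T1,T],.198));print(q.round(4),(r*1e3).round(1).tolist())
t=cv2.imread("pics/top1.png"); g=cv2.cvtColor(t,cv2.COLOR_BGR2HSV)
m=cv2.inRange(g,(0,0,160),(179,35,255)); m[:,:340]=0;m[:190]=0;m[:,450:]=0
n,l,st,c=cv2.connectedComponentsWithStats(m);i=1+st[1:,4].argmax();print(st[i],c[i])
cn=max(cv2.findContours((l==i).astype(np.uint8),0,2)[0],key=cv2.contourArea)[:,0]
W=ray("top",cn,.002);print("topfloor",cv2.minAreaRect((W*1e3).astype(np.float32)))
print("rear rim",ray("top",np.array([[538,142],[772,232]])/3.3333+[210,150],.051))
s=cv2.imread("pics/side0.png"); g=cv2.cvtColor(s,cv2.COLOR_BGR2HSV);m=cv2.inRange(g,(0,0,150),(179,40,255)); m[:,:90]=0;m[:205]=0;m[:,195:]=0;m[285:]=0
n,l,st,c=cv2.connectedComponentsWithStats(m);i=1+st[1:,4].argmax()
cn=max(cv2.findContours((l==i).astype(np.uint8),0,2)[0],key=cv2.contourArea)[:,0]
print("sidefloor",cv2.minAreaRect((ray("side",cn,.002)*1e3).astype(np.float32)))
cv2.imwrite("pics/tray.png",np.hstack([cv2.resize(t[180:300,330:460],(390,360)),cv2.resize(s[200:300,80:210],(400,308)).__class__(0) if 0 else cv2.resize(s[200:300,80:200],(400,360))]))
```

```text
[ 0.5895  0.0032 -0.066 ] [[4.8, 4.3], [4.6, 3.3], [5.4, 1.9], [-13.5, -1.8], [-18.0, -7.1], [-2.4, -0.5], [3.4, 2.8], [0.6, -5.5], [6.2, -3.3], [8.8, 5.7]]
[ 343  200   95   94 5399] [391.23485831 245.7918133 ]
topfloor ((538.6295776367188, -373.0589904785156), (249.4976348876953, 267.90240478515625), 78.77458953857422)
rear rim [[ 0.69198301 -0.27852186]
 [ 0.63973418 -0.51988027]]
sidefloor ((506.669921875, -368.044921875), (244.14035034179688, 239.9252471923828), 78.75958251953125)
```

View pics/tray.png

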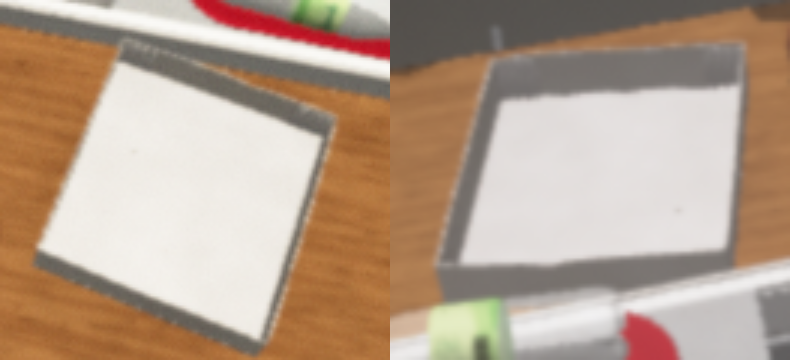

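Run:
```python
from h import *
W=ray("top",np.array([[122,38],[336,118],[262,340],[40,250]])/3+[330,180],.051);print(W.round(3).tolist(),W.mean(0))
W=ray("side",np.array([[490,60],[744,46],[440,266],[732,248]])/[400/120,3.6]-[390/(400/120),0]+[80,200],.051);print(W.round(3).tolist(),W.mean(0))
T1=np.array([[355,75],[310,64],[265,52]])/3.3333+[210,150]
T=np.array([[262,88],[316,95],[232,182],[289,190],[372,103]])/4.2+[200,140]
M1=np.array([[45,-91],[45,-46],[45,-0]])/1e3
MT=np.array([[45,91],[45,46],[-45,91],[-45,46],[45,0]])/1e3
q,r=fit(np.r_[M1,MT],ray("top",np.r_[T1,T],.198));print(q.round(4),(r*1e3).round(1).tolist())
q=np.array([.599,.004,-.045])
print(rk(q,[[-.102,0]]))
pl((.505,.010,.26,-.045),(.505,.010,.115,-.045))
```

```text
[[0.691, -0.276], [0.641, -0.521], [0.366, -0.46], [0.412, -0.225]] [ 0.52760005 -0.37060331]
[[0.378, -0.465], [0.426, -0.219], [0.65, -0.514], [0.699, -0.269]] [ 0.53825622 -0.36686527]
[ 0.5942  0.0032 -0.0203] [[-4.1, 2.4], [-2.3, 1.3], [0.7, -0.2], [-3.0, -2.8], [0.8, 0.7], [0.2, -3.6], [3.7, -1.3], [4.0, 3.6]]
[[0.49710326 0.00858845]]
at [0.3962 0.0104 0.2989] yaw -0.024 t 1.6 w 0.08592773366495916 f [ 0.1 -0.3 -1. ]
(0.505, 0.01, 0.26, -0.045) [0.136, -0.0028, 0.0485] 0.0101 rows>= 3.0
(0.505, 0.01, 0.115, -0.045) [0.1362, -0.0029, 0.2298] 0.0101 rows>= 5.0
```

Rack ≈ (0.598, 0.004), yaw −0.04; tray ≈ (0.533, −0.369), yaw −0.18. Next I'll go down over the tab.

>>> move_arm([
  [[0.05, -0.002, 0.05, 0.007, -1], [0.115, -0.002, 0.05, 0.007, -1], [0.115, -0.002, 0.1, 0.007, -1], [0.115, -0.002, 0.15, 0.007, -1], [0.115, -0.002, 0.2, 0.007, -1], [0.115, -0.002, 0.233, 0.007, -1], [0.115, -0.002, 0.233, 0.007, -1], [0.115, -0.002, 0.233, 0.007, -1]],
])

```text
clock: 2.4
position: [0.4889, 0.0091, 0.1132]
ee_rot: [0.0, 1.0, -0.02, -0.0]
contact_force: [0.6, 0.1, 0.1]
width: 0.0852
gripper_force: 0.0
```

Run:
```python
from h import *
pl((.488,.008,.112,-.04))
a=manip.get_image("top")[:,:,::-1][140:250,210:360]; b=manip.get_image("side")[:,:,::-1][150:270,190:340]
cv2.imwrite("pics/v2.png",np.hstack([cv2.resize(a,(400,300),interpolation=2),cv2.resize(b,(375,300),interpolation=2)]))
```

```text
at [0.4889 0.0091 0.1132] yaw -0.04 t 2.4 w 0.08515022428934446 f [0.6 0.1 0.1]
(0.488, 0.008, 0.112, -0.04) [-0.001, 0.0014, 0.0015] -0.0002 rows>= 1.0
```

View pics/v2.png

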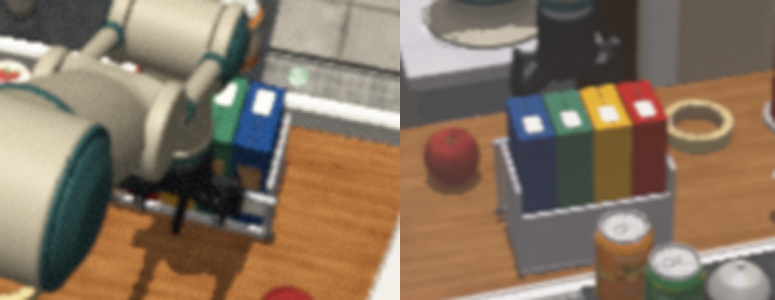

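The gripper straddles the black tab in front of the cartons (tab at about (180,215) in the left crop). Nothing is touched. Closing now.

>>> move_arm([
  [[0, 0, 0, 0, 0.5], [0, 0, 0, 0, 1], [0, 0, 0, 0, 1], [0, 0, 0, 0, 1], [0, 0, 0, 0, 1], [0, 0, 0, 0, 1], [0, 0, 0, 0, 1], [0, 0, 0, 0, 1]],
], squeeze=30)

```text
clock: 3.3
position: [0.4887, 0.0096, 0.1131]
ee_rot: [0.001, 1.0, -0.019, -0.0]
contact_force: [-2.0, -4.7, 3.3]
width: 0.0097
gripper_force: 35.4
```

>>> move_arm([
  [[-0.01, 0, 0.0055, 0, 1], [-0.02, 0, 0.012, 0, 1], [-0.029, 0, 0.019, 0, 1], [-0.0375, 0, 0.027, 0, 1], [-0.0455, 0, 0.0355, 0, 1], [-0.053, 0, 0.0444, 0, 1], [-0.0595, 0, 0.054, 0, 1], [-0.066, 0, 0.064, 0, 1], [-0.067, 0, 0.065, 0, 1], [-0.067, 0, 0.065, 0, 1]],
])

```text
clock: 4.3
position: [0.4405, 0.0113, 0.0663]
ee_rot: [0.001, 1.0, -0.019, 0.006]
contact_force: [-3.4, -4.7, 41.2]
width: 0.0092
gripper_force: 50.6
```

>>> move_arm([
  [[0.003, 0, -0.003, 0, 1], [0.003, 0, -0.003, 0, 1], [0.003, 0, -0.003, 0, 0], [0.003, 0, -0.003, 0, -1], [0.003, 0, -0.003, 0, -1], [0.003, 0, -0.003, 0, -1], [0.003, 0, -0.003, 0, -1], [0.003, 0, -0.05, 0, -1], [-0.02, 0, -0.1, 0, -1], [-0.02, 0, -0.18, 0, -1], [-0.02, 0, -0.25, 0, -1], [-0.02, 0, -0.25, 0, -1]],
], squeeze=20)

```text
clock: 5.5
position: [0.4211, 0.0131, 0.2656]
ee_rot: [0.0, 1.0, -0.019, 0.004]
contact_force: [1.0, 0.9, -0.5]
width: 0.0857
gripper_force: 0.0
```

Run:
```python
from h import *
q=np.array([.598,.004,-.04])
a,b=rk(q,[[.075,.069],[-.03,.069]]); print(a,b)
t=manip.get_image("top")[:,:,::-1]
cv2.imwrite("pics/v3.png",cv2.resize(t[140:260,200:360],(640,480),interpolation=2))
pl((a[0],a[1],.32,-.04),(a[0],a[1],.18,-.04))
```

```text
[0.67569927 0.06994561] [0.57078326 0.07414449]
at [0.4222 0.013  0.267 ] yaw -0.038 t 5.55 w 0.08518995216821997 f [1.4 0.4 2.1]
(np.float64(0.675699272058451), np.float64(0.06994560729560992), 0.32, -0.04) [0.3147, -0.0831, -0.0628] 0.0011 rows>= 6.0
(np.float64(0.675699272058451), np.float64(0.06994560729560992), 0.18, -0.04) [0.3128, -0.0832, 0.1121] 0.0011 rows>= 6.0
```

View pics/v3.png

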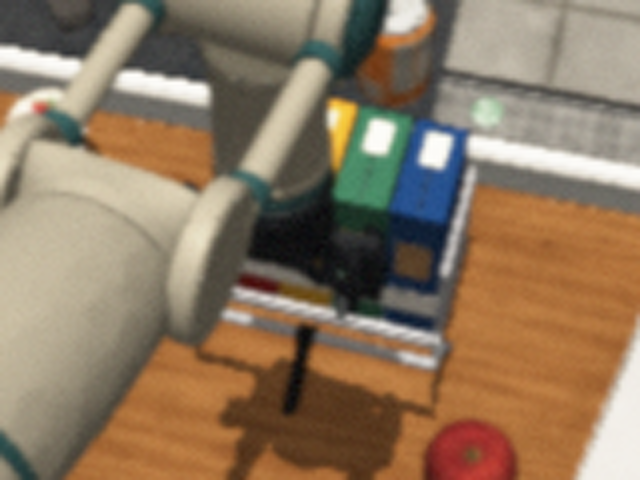

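The bar stands forward, with the tab at crop (300,370). Before going behind red I'll check the bar angle and how tall the can is.

Run:
```python
from h import *
for z in(.05,.08,.1,.12,.15): print(z,ray("side",(279,240),z)[0].round(3),ray("top",(299,143),z)[0].round(3))
q=np.array([.598,.004,-.04])
for g in(.0,.5,.62):
    x,z=-.056-.105*np.sin(g),.016+.105*np.cos(g); w=rk(q,[[x,-.103]])[0]; print(g,(proj("top",[*w,z])[0]-[200,140])*4)
```

```text
0.05 [0.649 0.037] [0.846 0.009]
0.08 [0.684 0.027] [0.823 0.005]
0.1 [0.707 0.019] [0.808 0.003]
0.12 [0.731 0.012] [0.793 0.001]
0.15 [0.766 0.001] [ 0.77  -0.003]
0.0 [449.85140399 283.06671709]
0.5 [434.25892131 344.74622172]
0.62 [430.65609873 360.16256754]
```

Bar is confirmed at 0.62 rad. The can is clear (top at z≈0.15, x≈0.77). Next I'll move over and behind red with the fingers shut.

>>> move_arm([
  [[0.0, 0.0, -0.063, 0, 1], [0.06, -0.02, -0.063, 0, 1], [0.12, -0.05, -0.063, 0, 1], [0.18, -0.083, -0.063, 0, 1], [0.24, -0.083, -0.063, 0, 1], [0.29, -0.083, -0.063, 0, 1], [0.319, -0.083, -0.063, 0, 1], [0.319, -0.083, -0.01, 0, 1], [0.319, -0.083, 0.04, 0, 1], [0.319, -0.083, 0.09, 0, 1], [0.319, -0.083, 0.112, 0, 1], [0.319, -0.083, 0.112, 0, 1]],
])

```text
clock: 6.75
position: [0.6739, 0.0699, 0.1661]
ee_rot: [0.0, 1.0, -0.019, -0.005]
contact_force: [-0.3, 0.4, 0.6]
width: -0.0002
gripper_force: 0.0
```

Run:
```python
from h import *
q=np.array([.598,.004,-.04])
pl(*[(*rk(q,[[x,.069]])[0].round(4),.18,-.04) for x in(.06,-.01,-.03)])
a=manip.get_image("side")[:,:,::-1][140:260,220:340]
b=manip.get_image("top")[:,:,::-1][120:240,200:320]
cv2.imwrite("pics/v4.png",np.hstack([cv2.resize(x,(400,400),interpolation=2) for x in(a,b)]))
```

```text
at [0.6739 0.0699 0.1661] yaw -0.038 t 6.75 w -0.0002321278270888586 f [-0.3  0.4  0.6]
(np.float64(0.6607), np.float64(0.0705), 0.18, -0.04) [-0.0167, -0.0001, -0.0173] 0.001 rows>= 1.0
(np.float64(0.5908), np.float64(0.0733), 0.18, -0.04) [-0.1041, -0.0003, -0.0164] 0.001 rows>= 2.0
(np.float64(0.5708), np.float64(0.0741), 0.18, -0.04) [-0.1291, -0.0003, -0.0162] 0.001 rows>= 3.0
```

View pics/v4.png

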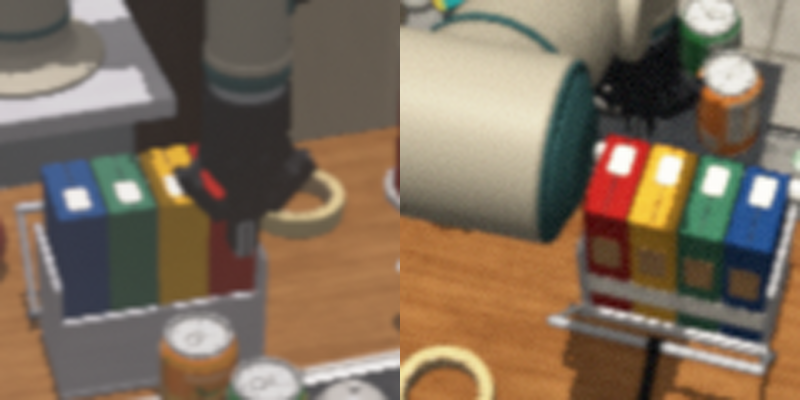

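Fingers are behind red's rear edge. I'll pull gently.

>>> move_arm([
  [[-0.009, 0, -0.012, 0, 1], [-0.018, 0, -0.012, 0, 1], [-0.027, 0, -0.012, 0, 1], [-0.036, 0, -0.012, 0, 1], [-0.045, 0, -0.012, 0, 1], [-0.054, 0, -0.012, 0, 1], [-0.063, 0, -0.012, 0, 1], [-0.072, 0, -0.012, 0, 1], [-0.08, 0, -0.012, 0, 1], [-0.087, 0, -0.012, 0, 1], [-0.094, 0, -0.012, 0, 1], [-0.1, 0, -0.012, 0, 1]],
])

```text
clock: 8.05
position: [0.596, 0.0729, 0.1807]
ee_rot: [0.0, 1.0, -0.019, -0.0]
contact_force: [-0.0, -0.5, 1.3]
width: -0.0001
gripper_force: 0.2
```

Run:
```python
from h import *
pl()
a=manip.get_image("side")[:,:,::-1][140:260,220:340]
b=manip.get_image("top")[:,:,::-1][120:240,200:320]
cv2.imwrite("pics/v5.png",np.hstack([cv2.resize(x,(400,400),interpolation=2) for x in(a,b)]))
```

```text
at [0.596  0.0729 0.1807] yaw -0.038 t 8.05 w -0.00010182818311736479 f [-0.  -0.5  1.3]
```

View pics/v5.png

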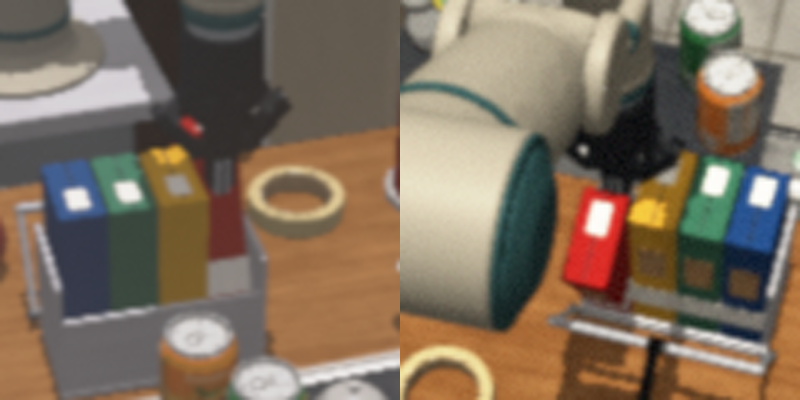

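Red is tipping (tilt ≈20–25°) and the yellow carton stays put. That was my last picture view, so from here I'll check by measurement. I'll pull on until it falls, then back off and rise.

>>> move_arm([
  [[-0.01, 0, 0, 0, 1], [-0.018, 0, 0, 0, 1], [-0.026, 0, 0, 0, 1], [-0.033, 0, 0, 0, 1], [-0.033, 0, 0, 0, 1], [-0.01, 0, 0, 0, 1], [0.03, 0, 0, 0, 1], [0.05, 0, -0.05, 0, 1], [0.05, 0, -0.11, 0, 1], [0.05, 0, -0.17, 0, 1], [0.05, 0, -0.2, 0, 1], [0.05, 0, -0.2, 0, 1]],
])

```text
clock: 9.35
position: [0.6388, 0.0714, 0.3461]
ee_rot: [-0.0, 1.0, -0.019, 0.005]
contact_force: [-0.4, -0.1, 0.3]
width: -0.0001
gripper_force: 0.0
```

```bash
cat >> h.py <<'E'
def red(n):
    t=manip.get_image(n); g=cv2.cvtColor(t,cv2.COLOR_RGB2HSV)
    m=(cv2.inRange(g,(0,150,60),(6,255,255))|cv2.inRange(g,(174,150,60),(179,255,255)))
    k,l,st,c=cv2.connectedComponentsWithStats(m)
    for i in range(1,k):
        if st[i,4]>40: print(n,st[i],c[i].round(1))
    return t,m
E
python3 - <<'E'
from h import *
pl()
for n in("side","top"):
    t,m=red(n)
q=np.array([.598,.004,-.04])
for d in(0,20,36,45):
    a=np.radians(d);uz=np.array([-np.sin(a),np.cos(a)]);ux=np.array([np.cos(a),np.sin(a)])
    P=[]
    for u,v in((.0,.19),(.09,.19)):
      for y in(.047,.091):
        k=np.array([-.045,.008])+u*ux+v*uz; P.append([*rk(q,[[k[0],y]])[0],k[1]])
    print(d,proj("side",P).round(0).tolist(),proj("top",P).round(0).tolist())
E
```

```text
at [0.6388 0.0714 0.3461] yaw -0.038 t 9.35 w -7.417054022086323e-05 f [-0.4 -0.1  0.3]
side [273 172  17  37 334] [282.1 187.5]
side [283 221  10   7  52] [287.2 224.4]
side [   0  288  173  129 5060] [ 98.  359.4]
top [ 391  118   90   85 1854] [427.1 161. ]
top [492 133  29  39 623] [509.9 155.1]
top [246 188  23  33 477] [257.4 205. ]
top [168 211  14  26 274] [174.2 223. ]
top [307 245  22  24 391] [317.3 256.4]
0 [[275.0, 183.0], [289.0, 182.0], [283.0, 200.0], [297.0, 198.0]] [[268.0, 185.0], [254.0, 182.0], [275.0, 162.0], [262.0, 159.0]]
20 [[270.0, 176.0], [284.0, 174.0], [277.0, 182.0], [291.0, 180.0]] [[262.0, 204.0], [248.0, 201.0], [269.0, 176.0], [256.0, 173.0]]
36 [[267.0, 175.0], [280.0, 173.0], [272.0, 172.0], [286.0, 171.0]] [[258.0, 221.0], [244.0, 218.0], [264.0, 192.0], [250.0, 189.0]]
45 [[266.0, 176.0], [278.0, 175.0], [270.0, 170.0], [283.0, 168.0]] [[256.0, 230.0], [242.0, 227.0], [261.0, 203.0], [247.0, 199.0]]
```

It leans at ≈36° as predicted. Next: open and position over its sides.

Run:
```python
from h import *
q=np.array([.598,.004,-.04]); w=rk(q,[[-.126,.069]])[0]
t,m=red("top")
for r in range(190,222,4):
    c=np.where(m[r,230:290])[0]+230; print(r,c.min(),c.max())
pl((*w,.30,-.04),(*w,.21,-.04),(*w,.153,-.04))
```

```text
top [ 391  118   90   85 1852] [427.1 160.9]
top [492 133  29  39 622] [509.9 155.1]
top [245 188  24  33 471] [257.4 205. ]
top [168 210  14  27 272] [174.3 222.8]
top [306 245  23  24 394] [317.2 256.4]
190 252 267
194 250 267
198 250 267
202 249 267
206 248 266
210 247 265
214 246 264
218 247 260
at [0.6362 0.0714 0.3395] yaw -0.038 t 9.5 w 0.00016252164206842992 f [-0.5 -0.4 -0.8]
(np.float64(0.4748600506195945), np.float64(0.07798346346712338), 0.3, -0.04) [-0.2018, -0.0006, 0.0498] 0.001 rows>= 4.0
(np.float64(0.4748600506195945), np.float64(0.07798346346712338), 0.21, -0.04) [-0.2015, -0.0006, 0.1623] 0.001 rows>= 5.0
(np.float64(0.4748600506195945), np.float64(0.07798346346712338), 0.153, -0.04) [-0.2014, -0.0006, 0.2336] 0.001 rows>= 5.0
```

>>> move_arm([
  [[-0.06, 0.001, 0.02, 0, -1], [-0.12, 0.003, 0.04, 0, -1], [-0.18, 0.003, 0.05, 0, -1], [-0.2015, 0.003, 0.05, 0, -1], [-0.2015, 0.003, 0.05, 0, -1], [-0.2015, 0.003, 0.1, 0, -1], [-0.2015, 0.003, 0.14, 0, -1], [-0.2015, 0.003, 0.17, 0, -1], [-0.2015, 0.003, 0.195, 0, -1], [-0.2015, 0.003, 0.215, 0, -1], [-0.2015, 0.003, 0.23, 0, -1], [-0.2015, 0.003, 0.23, 0, -1]],
])

```text
clock: 10.7
position: [0.4748, 0.075, 0.1546]
ee_rot: [0.0, 1.0, -0.019, -0.002]
contact_force: [-0.4, 0.5, 0.9]
width: 0.0854
gripper_force: 0.0
```

Run:
```python
from h import *
pl((.4748,.0755,.153,-.04))
```

```text
at [0.4748 0.075  0.1546] yaw -0.038 t 10.7 w 0.08540583517806313 f [-0.4  0.5  0.9]
(0.4748, 0.0755, 0.153, -0.04) [-0.0001, -0.0007, 0.0019] 0.001 rows>= 1.0
```

>>> move_arm([
  [[0, 0, 0, 0, -0.4], [0, 0, 0, 0, -0.1], [0, 0, 0, 0, 0.1], [0, 0, 0, 0, 0.3], [0, 0, 0, 0, 1], [0, 0, 0, 0, 1], [0, 0, 0, 0, 1], [0, 0, 0, 0, 1]],
], squeeze=30)

```text
clock: 11.5
position: [0.4763, 0.0751, 0.1576]
ee_rot: [-0.0, 1.0, -0.019, 0.001]
contact_force: [0.3, 0.5, 4.7]
width: 0.0437
gripper_force: 34.6
```

>>> move_arm([
  [[0, 0, -0.01, 0, 1], [0, 0, -0.025, 0, 1], [0, 0, -0.04, 0, 1], [0, 0, -0.06, 0, 1], [0, 0, -0.08, 0, 1], [0, 0, -0.105, 0, 1], [0, 0, -0.13, 0, 1], [0, 0, -0.16, 0, 1], [0, 0, -0.19, 0, 1], [0, 0, -0.22, 0, 1], [0, 0, -0.25, 0, 1], [0, 0, -0.27, 0, 1]],
])

```text
clock: 12.7
position: [0.4753, 0.075, 0.3752]
ee_rot: [0.0, 1.0, -0.019, 0.001]
contact_force: [0.5, -0.7, -4.1]
width: 0.0435
gripper_force: 32.7
```

```bash
cat >> h.py <<'E'
def rpose(x,y,z,yaw,deg,lx=.024,lz=.174):
    """project carton outline corners given grasp point and tilt, grasp at local lx from front, lz above base"""
    a=np.radians(deg);uz=np.array([-np.sin(a),np.cos(a)]);ux=np.array([np.cos(a),np.sin(a)]);P=[]
    for u in(0,.09):
        for v in(0,.19):
            k=(u-lx)*ux+(v-lz)*uz
            for s in(-.022,.022): P.append([x+k[0]*np.cos(yaw)-s*np.sin(yaw),y+k[0]*np.sin(yaw)+s*np.cos(yaw),z+k[1]])
    return np.array(P)
E
python3 - <<'E'
from h import *
pl((.533,-.369,.36,-.18))
for n in("side","top"):
    t,m=red(n); cv2.imwrite(f"pics/l_{n}.png",t[:,:,::-1])
x,y,z=manip.get_state()['position']
for d in(-15,0,15,25,36,45):
    P=rpose(x,y,z+.011,-.04,d)
    for n in("side","top"):
        p=proj(n,P); print(d,n,p.min(0).round(),p.max(0).round(),p.mean(0).round())
E
```

```text
at [0.4753 0.075  0.3752] yaw -0.038 t 12.7 w 0.04345276651852807 f [ 0.5 -0.7 -4.1]
(0.533, -0.369, 0.36, -0.18) [0.0931, 0.5519, 0.0193] 0.0678 rows>= 9.0
side [272 109  19  40 554] [281.  128.5]
side [280 162  15  12 147] [287.1 167.2]
side [   0  288  173  129 5057] [ 98.  359.3]
top [ 391  118   90   85 1850] [427.  160.9]
top [492 133  29  39 622] [509.9 155.2]
top [240 164  24  19 251] [251.  174.2]
top [307 245  22  24 395] [317.3 256.4]
-15 side [264. 106.] [288. 173.] [275. 139.]
-15 top [239. 148.] [266. 222.] [252. 185.]
0 side [266. 107.] [288. 177.] [277. 142.]
0 top [239. 145.] [267. 211.] [254. 179.]
15 side [266. 109.] [291. 178.] [279. 142.]
15 top [239. 143.] [271. 198.] [256. 172.]
25 side [266. 109.] [293. 176.] [280. 142.]
25 top [239. 143.] [273. 189.] [257. 167.]
36 side [266. 105.] [296. 175.] [281. 141.]
36 top [239. 143.] [275. 181.] [258. 162.]
45 side [266. 102.] [297. 175.] [281. 139.]
45 top [239. 137.] [276. 182.] [258. 158.]
```

It still hangs at about 32–36°. I'll carry it over the tray.

Run:
```python
from h import *
pl((.405,-.364,.375,-.04),(.405,-.364,.20,-.04))
```

```text
at [0.4762 0.0751 0.3757] yaw -0.038 t 12.8 w 0.04382297482887096 f [-0.2 -0.2 -4.2]
(0.405, -0.364, 0.375, -0.04) [-0.0682, 0.5518, 0.0006] 0.001 rows>= 9.0
(0.405, -0.364, 0.2, -0.04) [-0.0693, 0.5518, 0.2193] 0.001 rows>= 10.0
```

>>> move_arm([
  [[-0.01, 0.02, 0, 0, 1], [-0.02, 0.06, 0, 0, 1], [-0.03, 0.11, 0, 0, 1], [-0.04, 0.165, 0, 0, 1], [-0.05, 0.22, 0, 0, 1], [-0.06, 0.275, 0, 0, 1], [-0.068, 0.33, 0, 0, 1], [-0.068, 0.385, 0, 0, 1], [-0.068, 0.44, 0, 0, 1], [-0.068, 0.495, 0, 0, 1], [-0.068, 0.535, 0, 0, 1], [-0.068, 0.552, 0, 0, 1]],
])

```text
clock: 14.0
position: [0.4034, -0.3671, 0.3709]
ee_rot: [-0.0, 1.0, -0.021, -0.002]
contact_force: [-0.3, 0.4, -3.9]
width: 0.0438
gripper_force: 32.1
```

>>> move_arm([
  [[0, 0, 0, 0, 1], [0, 0, 0, 0, 1], [0, 0, 0, 0, 1], [0, 0, 0, 0, 1], [0, 0, 0, 0, 1], [0, 0, 0, 0, 1], [0, 0, 0, 0, 1], [0, 0, 0, 0, 1]],
], squeeze=20)

```text
clock: 14.8
position: [0.4045, -0.3639, 0.373]
ee_rot: [0.0, 1.0, -0.019, 0.0]
contact_force: [-0.2, 0.2, -3.8]
width: 0.0438
gripper_force: 32.1
```

```bash
cat >> h.py <<'E'
def tilt(yaw=-.038):
    s=manip.get_state(); x,y,z=s['position']
    T={}
    for n in("side","top"):
        t,m=red(n); T[n]=m; cv2.imwrite(f"pics/l_{n}.png",t[:,:,::-1])
    for d in(-15,0,10,20,28,36,45):
        P=rpose(x,y,z+.011,yaw,d)
        for n in("side","top"):
            p=proj(n,P); print(d,n,p.min(0).round(),p.max(0).round())
E
python3 - <<'E'
from h import *
pl(); tilt()
E
```

```text
at [ 0.4045 -0.3639  0.373 ] yaw -0.038 t 14.8 w 0.043846457935784476 f [-0.2  0.2 -3.8]
side [116 118  21  42 617] [125.7 138.5]
side [124 172  16  13 169] [131.7 178.2]
side [   0  288  173  129 5060] [ 98.  359.3]
top [395 118  40  26 361] [410.7 126.3]
top [495 133  26  39 506] [510.9 156.5]
top [428 139  10  29 173] [431.5 153.9]
top [391 155  30  36 384] [400.8 174.1]
top [457 190  19  13 120] [465.8 196.7]
top [149 206  33  32 581] [167.9 223.9]
top [401 222  27  20 339] [415.8 231.2]
top [307 245  22  24 394] [317.2 256.4]
-15 side [116. 115.] [142. 182.]
-15 top [389. 203.] [427. 278.]
0 side [116. 116.] [142. 188.]
0 top [390. 200.] [429. 265.]
10 side [115. 117.] [142. 189.]
10 top [391. 199.] [431. 255.]
20 side [114. 118.] [142. 188.]
20 top [393. 199.] [432. 245.]
28 side [114. 117.] [141. 186.]
28 top [395. 199.] [432. 240.]
36 side [114. 114.] [141. 185.]
36 top [397. 194.] [433. 240.]
45 side [113. 111.] [141. 185.]
45 top [399. 185.] [433. 241.]
```

>>> move_arm([
  [[0, 0, 0.03, 0, 1], [0, 0, 0.07, 0, 1], [0, 0, 0.11, 0, 1], [0, 0, 0.15, 0, 1], [0, 0, 0.185, 0, 1], [0, 0, 0.21, 0, 1], [0, 0, 0.225, 0, 1], [0, 0, 0.235, 0, 1], [0, 0, 0.24, 0, 1], [0, 0, 0.244, 0, 1], [0, 0, 0.244, 0, 1]],
])

```text
clock: 16.0
position: [0.4047, -0.3644, 0.1782]
ee_rot: [0.0, 1.0, -0.019, 0.0]
contact_force: [-0.7, 0.5, -3.7]
width: 0.0434
gripper_force: 32.0
```

Run:
```python
from h import *
pl((.4045,-.364,.157,-.038)); tilt()
```

```text
at [ 0.4047 -0.3644  0.1782] yaw -0.038 t 16.0 w 0.0433637073629373 f [-0.7  0.5 -3.7]
(0.4045, -0.364, 0.157, -0.038) [-0.0003, -0.0005, 0.0264] 0.0001 rows>= 1.0
side [128 177  18  38 434] [136.1 195.6]
side [136 228  12   9  82] [141.5 231.6]
side [   0  288  173  129 5059] [ 98.  359.3]
top [ 391  118   90   67 1373] [423.8 151. ]
top [492 133  29  39 623] [509.9 155.1]
top [459 191  17  12  97] [467.  196.7]
top [149 206  33  32 585] [168.  223.9]
top [313 252  16  17 116] [321.9 261.6]
top [388 254  20  17 236] [397.6 261.4]
-15 side [127. 171.] [151. 232.]
-15 top [375. 235.] [408. 300.]
0 side [127. 172.] [151. 238.]
0 top [377. 233.] [410. 288.]
10 side [127. 173.] [151. 240.]
10 top [378. 233.] [410. 279.]
20 side [126. 174.] [150. 241.]
20 top [380. 233.] [411. 270.]
28 side [126. 175.] [150. 240.]
28 top [381. 232.] [412. 269.]
36 side [125. 173.] [150. 237.]
36 top [383. 225.] [412. 269.]
45 side [125. 170.] [150. 237.]
45 top [385. 218.] [412. 270.]
```

>>> move_arm([
  [[0, 0, 0.006, 0, 1], [0, 0, 0.012, 0, 1], [0, 0, 0.016, 0, 1], [0, 0, 0.019, 0, 1], [0, 0, 0.022, 0, 1], [0, 0, 0.022, 0, 1]],
])

```text
clock: 16.7
position: [0.4043, -0.3639, 0.1597]
ee_rot: [-0.0, 1.0, -0.019, -0.0]
contact_force: [-0.8, 0.0, -4.5]
width: 0.0436
gripper_force: 32.0
```

>>> move_arm([
  [[0, 0, 0.003, 0, 1], [0, 0, 0.005, 0, 1], [0, 0, 0.005, 0, 1]],
])

```text
clock: 17.0
position: [0.4044, -0.364, 0.1559]
ee_rot: [-0.0, 1.0, -0.019, -0.0]
contact_force: [0.1, -0.3, -3.9]
width: 0.0433
gripper_force: 32.1
```

>>> move_arm([
  [[0, 0, 0.003, 0, 1], [0, 0, 0.005, 0, 1], [0, 0, 0.005, 0, 1]],
])

```text
clock: 17.3
position: [0.4045, -0.3643, 0.1531]
ee_rot: [0.0, 1.0, -0.019, 0.0]
contact_force: [-2.5, 0.2, 3.7]
width: 0.0437
gripper_force: 32.9
```

>>> move_arm([
  [[0.009, 0, -0.0034, 0, 1], [0.018, 0, -0.0064, 0, 1], [0.027, 0, -0.009, 0, 1], [0.0366, 0, -0.0113, 0, 1], [0.046, 0, -0.013, 0, 1], [0.0555, 0, -0.0144, 0, 1], [0.0555, 0, -0.0144, 0, 1]],
])

```text
clock: 18.0
position: [0.4503, -0.366, 0.1637]
ee_rot: [0.0, 1.0, -0.019, 0.001]
contact_force: [-0.0, -0.1, -3.7]
width: 0.0436
gripper_force: 32.1
```

Run:
```python
from h import *
pl(); tilt()
```

```text
at [ 0.4503 -0.366   0.1637] yaw -0.037 t 18.0 w 0.043622047706544834 f [-0.  -0.1 -3.7]
side [129 189  18  39 372] [137.1 208.5]
side [137 241  12   9  59] [142.5 244.7]
side [   0  288  173  129 5062] [ 98.  359.3]
top [391 118  51  54 795] [410.9 138.4]
top [492 133  29  39 622] [509.9 155.2]
top [439 159  42  26 310] [458.7 169.9]
top [396 179  18  10 105] [404.7 183.8]
top [463 188  13  15  76] [468.7 197.2]
top [149 206  33  32 584] [167.9 223.9]
top [389 242  19  16 226] [398.3 249.5]
top [308 254  21  15 164] [319.5 261.7]
-15 side [128. 183.] [152. 244.]
-15 top [377. 224.] [409. 287.]
0 side [128. 183.] [152. 250.]
0 top [378. 222.] [410. 276.]
10 side [128. 184.] [152. 253.]
10 top [380. 222.] [411. 267.]
20 side [127. 185.] [152. 253.]
20 top [381. 222.] [412. 259.]
28 side [127. 186.] [152. 253.]
28 top [383. 222.] [412. 256.]
36 side [126. 185.] [152. 251.]
36 top [384. 215.] [412. 257.]
45 side [126. 182.] [151. 250.]
45 top [386. 208.] [413. 257.]
```

The foot slid instead of turning, because the grip holds torsion. I'll hold it just above the floor and ease the grip in small steps so it swings upright against the floor.

>>> move_arm([
  [[0, 0, -0.0035, 0, 1], [0, 0, -0.0035, 0, 0.1], [0, 0, -0.0035, 0, 0.1], [0, 0, -0.0035, 0, 0.1]],
], squeeze=20)

```text
clock: 18.5
position: [0.4486, -0.3658, 0.1665]
ee_rot: [0.0, 1.0, -0.019, 0.0]
contact_force: [0.9, 0.5, -4.4]
width: 0.0435
gripper_force: 32.1
```

>>> move_arm([
  [[0, 0, 0, 0, 0.0], [0, 0, 0, 0, 0.0], [0, 0, 0, 0, 0.0]],
])

```text
clock: 18.8
position: [0.4488, -0.3658, 0.1664]
ee_rot: [0.0, 1.0, -0.019, -0.0]
contact_force: [-0.3, 0.3, -4.3]
width: 0.0438
gripper_force: 32.1
```

>>> move_arm([
  [[0, 0, 0, 0, -0.01], [0, 0, 0, 0, -0.01], [0, 0, 0, 0, -0.015], [0, 0, 0, 0, -0.015]],
])

```text
clock: 19.2
position: [0.4489, -0.3658, 0.1664]
ee_rot: [0.0, 1.0, -0.019, -0.0]
contact_force: [0.3, 0.3, -3.9]
width: 0.0438
gripper_force: 32.1
```

>>> move_arm([
  [[0, 0, 0, 0, -0.02], [0, 0, 0, 0, -0.02], [0, 0, 0, 0, -0.02]],
])

```text
clock: 19.5
position: [0.4488, -0.3658, 0.1664]
ee_rot: [0.0, 1.0, -0.019, -0.0]
contact_force: [-0.5, 0.1, -3.8]
width: 0.0435
gripper_force: 29.0
```

>>> move_arm([
  [[0, 0, 0, 0, -0.026], [0, 0, 0, 0, -0.026], [0, 0, 0, 0, -0.026]],
])

```text
clock: 19.8
position: [0.449, -0.366, 0.167]
ee_rot: [0.0, 1.0, -0.019, 0.0]
contact_force: [-0.4, -0.8, -0.5]
width: 0.0437
gripper_force: 11.4
```

The grip dropped to 11 N and the load went to the floor. Checking the tilt.

Run:
```python
from h import *
pl(); tilt()
```

```text
at [ 0.449 -0.366  0.167] yaw -0.038 t 19.8 w 0.0437095331608055 f [-0.4 -0.8 -0.5]
side [   0  288  173  129 5062] [ 98.  359.3]
top [391 118  51  54 785] [410.8 138.1]
top [492 133  29  39 621] [509.9 155.2]
top [441 160  40  25 292] [459.6 170.3]
top [395 179  19  11 112] [404.9 183.8]
top [463 193  13  10  71] [468.7 197.7]
top [149 206  33  32 583] [167.9 223.9]
top [386 241  23  17 270] [397.8 249.3]
top [309 254  20  15 160] [319.9 261.7]
-15 side [127. 182.] [152. 243.]
-15 top [377. 224.] [409. 287.]
0 side [128. 182.] [152. 249.]
0 top [378. 222.] [410. 276.]
10 side [127. 183.] [152. 252.]
10 top [380. 221.] [411. 267.]
20 side [127. 184.] [152. 252.]
20 top [381. 221.] [412. 259.]
28 side [126. 185.] [152. 252.]
28 top [383. 222.] [412. 256.]
36 side [126. 184.] [151. 250.]
36 top [384. 215.] [413. 257.]
45 side [126. 181.] [151. 249.]
45 top [386. 208.] [413. 257.]
```

Run:
```python
from h import *
for n,(x0,x1,y0,y1) in(("side",(100,180,160,275)),("top",(360,430,205,300))):
    t=manip.get_image(n); cv2.imwrite(f"pics/m_{n}.png",t[:,:,::-1]); g=cv2.cvtColor(t,cv2.COLOR_RGB2HSV)
    m=(cv2.inRange(g,(0,110,20),(8,255,255))|cv2.inRange(g,(170,110,20),(179,255,255)))
    m[:y0]=0;m[y1:]=0;m[:,:x0]=0;m[:,x1:]=0
    k,l,st,c=cv2.connectedComponentsWithStats(m)
    i=1+st[1:,4].argmax(); print(n,st[i],c[i]);
    for r in range(st[i,1],st[i,1]+st[i,3],6):
        cc=np.where(l[r]==i)[0]; print(r,cc.min(),cc.max(),g[r,cc,2].mean().round(),end=' | ')
    print()
x,y,z=manip.get_state()['position']
for d in (-10,0,10,28):
  P=rpose(x,y,z+.011,-.038,d); print(d,proj("side",P).round(0).tolist(),proj("top",P).round(0).tolist())
```

```text
side [128 186  20  44 598] [138.02675585 208.40301003]
186 139 141 96.0 | 192 128 142 104.0 | 198 129 143 102.0 | 204 130 144 103.0 | 210 131 146 106.0 | 216 132 146 110.0 | 222 133 147 116.0 | 228 135 146 129.0 | 
top [385 240  25  19 316] [397.75949367 249.13607595]
240 399 404 44.0 | 246 392 408 109.0 | 252 386 405 123.0 | 258 399 403 117.0 | 
-10 [[137.0, 225.0], [150.0, 223.0], [127.0, 184.0], [142.0, 182.0], [138.0, 245.0], [152.0, 243.0], [129.0, 204.0], [144.0, 202.0]] [[391.0, 284.0], [377.0, 280.0], [407.0, 251.0], [392.0, 248.0], [394.0, 261.0], [381.0, 257.0], [409.0, 227.0], [395.0, 223.0]]
0 [[137.0, 232.0], [151.0, 230.0], [128.0, 184.0], [142.0, 182.0], [138.0, 249.0], [152.0, 247.0], [128.0, 200.0], [143.0, 198.0]] [[392.0, 276.0], [378.0, 273.0], [407.0, 253.0], [391.0, 249.0], [396.0, 251.0], [383.0, 248.0], [410.0, 226.0], [395.0, 222.0]]
10 [[138.0, 238.0], [151.0, 236.0], [128.0, 185.0], [142.0, 183.0], [138.0, 252.0], [152.0, 249.0], [127.0, 196.0], [143.0, 194.0]] [[393.0, 267.0], [380.0, 264.0], [406.0, 254.0], [391.0, 250.0], [398.0, 242.0], [385.0, 238.0], [411.0, 225.0], [396.0, 221.0]]
28 [[138.0, 246.0], [152.0, 244.0], [128.0, 187.0], [143.0, 185.0], [136.0, 252.0], [151.0, 249.0], [126.0, 189.0], [142.0, 187.0]] [[396.0, 251.0], [383.0, 248.0], [405.0, 256.0], [390.0, 252.0], [402.0, 225.0], [389.0, 222.0], [412.0, 226.0], [397.0, 222.0]]
```

It has slipped down onto the floor but is still tilted ≈25°. With the light grip I'll push the top backward over its foot.

>>> move_arm([
  [[0, 0, 0.003, 0, -0.026], [0.007, 0, 0.003, 0, -0.026], [0.014, 0, 0.002, 0, -0.026], [0.021, 0, 0.001, 0, -0.026], [0.028, 0, 0.0, 0, -0.026], [0.035, 0, -0.001, 0, -0.026], [0.042, 0, -0.002, 0, -0.026], [0.049, 0, -0.002, 0, -0.026], [0.056, 0, -0.002, 0, -0.026], [0.056, 0, -0.002, 0, -0.026]],
])

```text
clock: 21.0
position: [0.4951, -0.3678, 0.1682]
ee_rot: [0.0, 1.0, -0.019, 0.001]
contact_force: [1.4, 1.1, 4.7]
width: 0.0441
gripper_force: 12.1
```

```bash
cat > chk.py <<'E'
from h import *
pl()
for n,(x0,x1,y0,y1) in(("side",(100,180,160,285)),("top",(350,430,195,310))):
    t=manip.get_image(n); g=cv2.cvtColor(t,cv2.COLOR_RGB2HSV)
    m=(cv2.inRange(g,(0,110,20),(8,255,255))|cv2.inRange(g,(170,110,20),(179,255,255)))
    m[:y0]=0;m[y1:]=0;m[:,:x0]=0;m[:,x1:]=0
    k,l,st,c=cv2.connectedComponentsWithStats(m)
    i=1+st[1:,4].argmax(); print(n,[s.tolist() for s in st[1:] if s[4]>20])
    for r in range(st[i,1],st[i,1]+st[i,3],4):
        cc=np.where(l[r]==i)[0]; print(r,cc.min(),cc.max(),g[r,cc,2].mean().round(),end=' | ')
    print()
x,y,z=manip.get_state()['position']
for d in (0,10,20,28):
  P=rpose(x,y,z+.011,-.038,d,.024,.178); print(d,proj("side",P).round(0).tolist(),proj("top",P).round(0).tolist())
E
python3 chk.py
```

```text
at [ 0.4951 -0.3678  0.1682] yaw -0.037 t 21.0 w 0.0440991109138638 f [1.4 1.1 4.7]
side [[128, 191, 20, 47, 608]]
191 134 142 110.0 | 195 128 142 108.0 | 199 129 143 110.0 | 203 129 143 106.0 | 207 130 144 96.0 | 211 130 145 98.0 | 215 132 145 98.0 | 219 132 146 98.0 | 223 133 146 98.0 | 227 135 147 99.0 | 231 135 147 100.0 | 235 136 147 100.0 | 
top [[386, 226, 26, 27, 408]]
226 400 406 51.0 | 230 395 411 104.0 | 234 393 409 109.0 | 238 388 408 130.0 | 242 388 406 90.0 | 246 387 404 78.0 | 250 387 400 80.0 | 
0 [[138.0, 241.0], [151.0, 239.0], [128.0, 193.0], [143.0, 191.0], [139.0, 259.0], [153.0, 257.0], [129.0, 210.0], [144.0, 207.0]] [[394.0, 263.0], [380.0, 260.0], [408.0, 239.0], [393.0, 236.0], [397.0, 239.0], [384.0, 236.0], [412.0, 213.0], [397.0, 209.0]]
10 [[138.0, 248.0], [152.0, 246.0], [128.0, 194.0], [143.0, 192.0], [138.0, 262.0], [153.0, 260.0], [128.0, 206.0], [143.0, 204.0]] [[395.0, 255.0], [382.0, 252.0], [408.0, 240.0], [393.0, 237.0], [400.0, 230.0], [387.0, 227.0], [413.0, 212.0], [398.0, 208.0]]
20 [[138.0, 253.0], [152.0, 251.0], [128.0, 195.0], [143.0, 193.0], [138.0, 263.0], [152.0, 261.0], [127.0, 202.0], [143.0, 200.0]] [[396.0, 246.0], [383.0, 243.0], [407.0, 241.0], [392.0, 238.0], [402.0, 220.0], [389.0, 217.0], [414.0, 212.0], [399.0, 208.0]]
28 [[138.0, 256.0], [152.0, 254.0], [129.0, 196.0], [143.0, 194.0], [137.0, 262.0], [152.0, 260.0], [127.0, 199.0], [142.0, 197.0]] [[398.0, 239.0], [385.0, 236.0], [407.0, 242.0], [392.0, 238.0], [404.0, 213.0], [391.0, 210.0], [414.0, 212.0], [399.0, 208.0]]
```

Turning works; tilt is now ≈10°. Continuing.

>>> move_arm([
  [[0.006, 0, 0, 0, -0.026], [0.012, 0, 0, 0, -0.026], [0.018, 0, 0, 0, -0.026], [0.023, 0, 0, 0, -0.026], [0.028, 0, 0, 0, -0.026], [0.032, 0, 0, 0, -0.026], [0.032, 0, 0, 0, -0.026]],
])

```text
clock: 21.8
position: [0.5195, -0.3681, 0.1672]
ee_rot: [-0.001, 1.0, -0.019, -0.0]
contact_force: [-0.0, -0.4, -4.3]
width: 0.0437
gripper_force: 11.1
```

```bash
python3 chk.py
```

```text
at [ 0.5195 -0.3681  0.1672] yaw -0.038 t 21.8 w 0.04372122969603197 f [-0.  -0.4 -4.3]
side [[129, 194, 20, 49, 610]]
194 140 142 107.0 | 198 129 143 109.0 | 202 129 143 110.0 | 206 130 144 113.0 | 210 130 145 103.0 | 214 131 145 94.0 | 218 132 146 95.0 | 222 133 146 95.0 | 226 134 146 96.0 | 230 135 147 96.0 | 234 136 147 97.0 | 238 137 147 97.0 | 242 137 141 98.0 | 
top [[387, 218, 25, 31, 438], [384, 251, 12, 5, 30]]
218 402 405 35.0 | 222 396 411 104.0 | 226 395 410 108.0 | 230 390 409 126.0 | 234 389 408 98.0 | 238 388 405 79.0 | 242 387 403 80.0 | 246 388 400 78.0 | 
0 [[138.0, 246.0], [152.0, 244.0], [128.0, 197.0], [143.0, 195.0], [139.0, 264.0], [154.0, 262.0], [129.0, 215.0], [145.0, 212.0]] [[394.0, 257.0], [381.0, 254.0], [409.0, 232.0], [394.0, 228.0], [398.0, 233.0], [385.0, 230.0], [413.0, 206.0], [398.0, 203.0]]
10 [[139.0, 253.0], [153.0, 250.0], [129.0, 198.0], [143.0, 196.0], [139.0, 267.0], [154.0, 265.0], [128.0, 211.0], [144.0, 209.0]] [[396.0, 249.0], [383.0, 245.0], [409.0, 233.0], [394.0, 230.0], [400.0, 224.0], [387.0, 221.0], [414.0, 205.0], [399.0, 202.0]]
20 [[139.0, 258.0], [153.0, 256.0], [129.0, 199.0], [144.0, 197.0], [138.0, 268.0], [153.0, 266.0], [128.0, 207.0], [143.0, 205.0]] [[397.0, 240.0], [384.0, 237.0], [408.0, 234.0], [393.0, 230.0], [403.0, 214.0], [390.0, 211.0], [414.0, 205.0], [400.0, 201.0]]
28 [[139.0, 261.0], [153.0, 259.0], [129.0, 200.0], [144.0, 198.0], [137.0, 268.0], [153.0, 266.0], [127.0, 204.0], [143.0, 201.0]] [[399.0, 233.0], [386.0, 230.0], [408.0, 235.0], [393.0, 231.0], [405.0, 207.0], [392.0, 204.0], [415.0, 205.0], [400.0, 202.0]]
```

>>> move_arm([
  [[0, 0, 0.003, 0, -0.026], [0, 0, 0.006, 0, -0.026], [0.004, 0, 0.008, 0, -0.026], [0.008, 0, 0.01, 0, -0.026], [0.012, 0, 0.01, 0, -0.026], [0.012, 0, 0.01, 0, -0.026]],
])

```text
clock: 22.5
position: [0.5291, -0.3693, 0.1644]
ee_rot: [0.001, 1.0, -0.019, 0.001]
contact_force: [-4.5, 1.5, 13.3]
width: 0.0438
gripper_force: 13.7
```

```bash
python3 chk.py
```

```text
at [ 0.5291 -0.3693  0.1644] yaw -0.038 t 22.5 w 0.04384211468114783 f [-4.5  1.5 13.3]
side [[129, 196, 19, 48, 558]]
196 139 141 106.0 | 200 129 143 109.0 | 204 129 143 112.0 | 208 130 144 112.0 | 212 130 144 114.0 | 216 131 145 93.0 | 220 132 145 94.0 | 224 133 146 95.0 | 228 134 146 95.0 | 232 135 146 96.0 | 236 136 147 96.0 | 240 138 147 97.0 | 
top [[387, 216, 26, 32, 454], [384, 250, 12, 6, 34]]
216 402 407 44.0 | 220 396 412 102.0 | 224 395 411 105.0 | 228 390 410 126.0 | 232 389 408 84.0 | 236 389 405 86.0 | 240 388 403 83.0 | 244 387 401 84.0 | 
0 [[138.0, 249.0], [152.0, 247.0], [128.0, 200.0], [143.0, 198.0], [139.0, 267.0], [154.0, 265.0], [129.0, 218.0], [145.0, 215.0]] [[395.0, 255.0], [382.0, 251.0], [410.0, 229.0], [395.0, 226.0], [399.0, 231.0], [386.0, 228.0], [413.0, 204.0], [399.0, 201.0]]
10 [[139.0, 255.0], [153.0, 253.0], [129.0, 201.0], [144.0, 199.0], [139.0, 270.0], [154.0, 268.0], [128.0, 214.0], [144.0, 212.0]] [[396.0, 246.0], [383.0, 243.0], [409.0, 231.0], [394.0, 227.0], [401.0, 222.0], [388.0, 219.0], [414.0, 203.0], [399.0, 200.0]]
20 [[139.0, 261.0], [153.0, 259.0], [129.0, 202.0], [144.0, 200.0], [138.0, 272.0], [153.0, 269.0], [128.0, 210.0], [143.0, 208.0]] [[398.0, 238.0], [385.0, 235.0], [409.0, 232.0], [394.0, 228.0], [403.0, 212.0], [390.0, 209.0], [415.0, 202.0], [400.0, 199.0]]
28 [[139.0, 264.0], [153.0, 262.0], [129.0, 203.0], [144.0, 201.0], [137.0, 271.0], [153.0, 269.0], [127.0, 206.0], [143.0, 204.0]] [[399.0, 231.0], [386.0, 228.0], [408.0, 232.0], [394.0, 229.0], [405.0, 205.0], [392.0, 202.0], [415.0, 203.0], [400.0, 199.0]]
```

It is essentially upright and pressed onto the floor. I'll release it slowly and retreat upward.

>>> move_arm([
  [[0, 0, -0.002, 0, -0.026], [0, 0, -0.002, 0, -0.04], [0, 0, -0.002, 0, -0.06], [0, 0, -0.002, 0, -0.1], [0, 0, -0.002, 0, -0.3], [0, 0, -0.002, 0, -0.7], [0, 0, -0.002, 0, -0.7], [0, 0, -0.002, 0, -0.7], [0, 0, -0.02, 0, -0.7], [0, 0, -0.06, 0, -0.7], [0, 0, -0.1, 0, -0.7], [0, 0, -0.15, 0, -0.7]],
])

```text
clock: 23.8
position: [0.5282, -0.3683, 0.28]
ee_rot: [-0.001, 1.0, -0.019, -0.001]
contact_force: [0.6, -1.1, 0.6]
width: 0.0722
gripper_force: 0.0
```

Run:
```python
from h import *
pl()
for n,(x0,x1,y0,y1) in(("side",(100,180,160,285)),("top",(350,430,195,310))):
    t=manip.get_image(n); g=cv2.cvtColor(t,cv2.COLOR_RGB2HSV)
    m=(cv2.inRange(g,(0,110,20),(8,255,255))|cv2.inRange(g,(170,110,20),(179,255,255)))
    m[:y0]=0;m[y1:]=0;m[:,:x0]=0;m[:,x1:]=0
    k,l,st,c=cv2.connectedComponentsWithStats(m)
    i=1+st[1:,4].argmax(); print(n,st[i])
    for r in range(st[i,1],st[i,1]+st[i,3],4):
        cc=np.where(l[r]==i)[0]; print(r,cc.min(),cc.max(),g[r,cc,2].mean().round(),end=' | ')
    print()
for d in(-8,0,8):
  P=rpose(.5291,-.3693,.1754,-.038,d); print(d,proj("side",P).round(0).tolist(),proj("top",P).round(0).tolist())
```

```text
at [ 0.5282 -0.3683  0.28  ] yaw -0.038 t 23.8 w 0.07218254368211013 f [ 0.6 -1.1  0.6]
side [129 196  19  47 560]
196 137 143 149.0 | 200 129 143 113.0 | 204 129 144 111.0 | 208 130 144 114.0 | 212 129 145 117.0 | 216 131 145 94.0 | 220 132 145 95.0 | 224 133 146 96.0 | 228 134 146 96.0 | 232 135 146 97.0 | 236 136 147 97.0 | 240 137 146 97.0 | 
top [387 204  26  44 592]
204 399 402 144.0 | 208 397 412 111.0 | 212 396 412 108.0 | 216 395 410 106.0 | 220 393 410 106.0 | 224 391 409 120.0 | 228 390 409 160.0 | 232 389 408 88.0 | 236 388 406 83.0 | 240 388 403 80.0 | 244 387 401 80.0 | 
-8 [[137.0, 242.0], [151.0, 240.0], [128.0, 199.0], [143.0, 197.0], [139.0, 263.0], [153.0, 261.0], [129.0, 219.0], [145.0, 217.0]] [[395.0, 260.0], [381.0, 257.0], [410.0, 228.0], [395.0, 224.0], [397.0, 238.0], [384.0, 235.0], [413.0, 204.0], [398.0, 201.0]]
0 [[138.0, 248.0], [152.0, 246.0], [128.0, 199.0], [143.0, 197.0], [139.0, 266.0], [153.0, 264.0], [129.0, 216.0], [144.0, 214.0]] [[395.0, 254.0], [382.0, 251.0], [410.0, 229.0], [395.0, 225.0], [399.0, 230.0], [386.0, 227.0], [413.0, 203.0], [399.0, 200.0]]
8 [[138.0, 253.0], [152.0, 251.0], [128.0, 200.0], [143.0, 198.0], [139.0, 269.0], [153.0, 266.0], [128.0, 213.0], [144.0, 211.0]] [[396.0, 248.0], [383.0, 245.0], [409.0, 230.0], [395.0, 226.0], [400.0, 223.0], [388.0, 220.0], [414.0, 202.0], [400.0, 199.0]]
```

Red stands upright, ≈17 mm from the tray's centre. Now back to the tab to bring the bar home.

Run:
```python
from h import *
t=manip.get_image("top")
W=None
q=np.array([.598,.004,-.04])
g=cv2.cvtColor(t,cv2.COLOR_RGB2HSV)
# dark tab pixels near predicted tab locations
for a in(.3,.45,.62):
    P=[]
    for f in(.005,.065):
        x=-.056-(f*np.cos(a)+.105*np.sin(a)); z=.016+.105*np.cos(a)-f*np.sin(a); P.append([*rk(q,[[x,0]])[0],z])
    print(a,proj("top",P).round(0).tolist())
m=(g[...,2]<45).astype(np.uint8); m[:205]=0;m[260:]=0;m[:,:255]=0;m[:,300:]=0
k,l,st,c=cv2.connectedComponentsWithStats(m); print([s.tolist() for s in st[1:] if s[4]>8])
pl((.4405,.0105,.28,-.038),(.4405,.0105,.066,-.038))
```

```text
0.3 [[278.0, 214.0], [274.0, 232.0]]
0.45 [[277.0, 219.0], [273.0, 237.0]]
0.62 [[276.0, 224.0], [272.0, 242.0]]
[[272, 228, 4, 15, 27], [295, 247, 5, 5, 20]]
at [ 0.5301 -0.3699  0.2837] yaw -0.038 t 23.95 w 0.07243568838104297 f [-0.4 -0.1 -0.4]
(0.4405, 0.0105, 0.28, -0.038) [-0.1299, -0.4709, 0.0017] 0.0001 rows>= 8.0
(0.4405, 0.0105, 0.066, -0.038) [-0.1314, -0.4722, 0.2692] 0.0001 rows>= 9.0
```

>>> move_arm([
  [[-0.01, -0.05, -0.02, 0, -1], [-0.03, -0.11, -0.02, 0, -1], [-0.05, -0.17, -0.02, 0, -1], [-0.07, -0.23, 0, 0, -1], [-0.09, -0.29, 0, 0, -1], [-0.11, -0.35, 0, 0, -1], [-0.13, -0.41, 0, 0, -1], [-0.13, -0.472, 0, 0, -1], [-0.13, -0.472, 0.0, 0, -1], [-0.131, -0.472, 0.06, 0, -1], [-0.131, -0.472, 0.12, 0, -1], [-0.131, -0.472, 0.17, 0, -1]],
])

```text
clock: 25.15
position: [0.437, 0.0124, 0.1414]
ee_rot: [0.0, 1.0, -0.019, -0.001]
contact_force: [0.4, -0.1, -0.3]
width: 0.0856
gripper_force: 0.0
```

Run:
```python
from h import *
pl((.4405,.0105,.068,-.038))
```

```text
at [0.437  0.0124 0.1414] yaw -0.037 t 25.15 w 0.08555069079290681 f [ 0.4 -0.1 -0.3]
(0.4405, 0.0105, 0.068, -0.038) [0.0047, 0.0021, 0.0917] 0.0004 rows>= 2.0
```

>>> move_arm([
  [[0.004, 0.001, 0.04, 0, -1], [0.004, 0.001, 0.07, 0, -1], [0.004, 0.001, 0.087, 0, -1], [0.004, 0.001, 0.087, 0, -0.3], [0.004, 0.001, 0.087, 0, 0.5], [0.004, 0.001, 0.087, 0, 1], [0.004, 0.001, 0.087, 0, 1], [0.004, 0.001, 0.087, 0, 1], [0.004, 0.001, 0.087, 0, 1], [0.004, 0.001, 0.087, 0, 1]],
], squeeze=30)

```text
clock: 26.15
position: [0.442, 0.0113, 0.0752]
ee_rot: [0.0, 1.0, -0.019, 0.001]
contact_force: [-1.4, -1.4, 5.2]
width: 0.0094
gripper_force: 35.1
```

>>> move_arm([
  [[0.007, 0, -0.009, 0, 1], [0.015, 0, -0.018, 0, 1], [0.024, 0, -0.026, 0, 1], [0.033, 0, -0.034, 0, 1], [0.043, 0, -0.041, 0, 1], [0.0525, 0, -0.047, 0, 1], [0.063, 0, -0.052, 0, 1], [0.074, 0, -0.056, 0, 1], [0.075, 0, -0.0565, 0, 1], [0.075, 0, -0.0565, 0, 1]],
])

```text
clock: 27.15
position: [0.5027, 0.0091, 0.1201]
ee_rot: [0.0, 1.0, -0.019, 0.001]
contact_force: [-1.5, -3.2, -0.7]
width: 0.0094
gripper_force: 30.3
```

Run:
```python
from h import *
pl()
q=np.array([.598,.004,-.04])
t=manip.get_image("top"); cv2.imwrite("pics/g.png",t[:,:,::-1])
for a in(0,.1,.2):
    x,z=-.056-.105*np.sin(a),.016+.105*np.cos(a); print(a,proj("top",[[*rk(q,[[x,-.103]])[0],z],[*rk(q,[[x,-.05]])[0],z]]).round(1).tolist())
g=cv2.cvtColor(t,cv2.COLOR_RGB2GRAY)
for c in (308,310,312): print(c,g[200:240,c].tolist())
```

```text
at [0.5027 0.0091 0.1201] yaw -0.038 t 27.15 w 0.009431178580182317 f [-1.5 -3.2 -0.7]
0 [[312.5, 210.8], [296.4, 207.0]]
0.1 [[311.7, 213.6], [295.6, 209.8]]
0.2 [[310.9, 216.7], [294.7, 212.8]]
308 [27, 27, 34, 40, 41, 41, 37, 43, 78, 168, 211, 174, 99, 74, 106, 116, 108, 107, 100, 68, 56, 60, 74, 100, 129, 152, 118, 93, 95, 116, 127, 127, 118, 121, 127, 133, 134, 134, 135, 134]
310 [34, 40, 56, 67, 80, 108, 139, 150, 147, 151, 201, 197, 138, 94, 92, 88, 83, 83, 81, 83, 77, 82, 82, 89, 100, 106, 86, 64, 71, 100, 122, 128, 118, 114, 121, 130, 134, 134, 131, 126]
312 [153, 158, 177, 186, 183, 180, 178, 158, 131, 129, 182, 204, 163, 106, 81, 79, 78, 80, 83, 88, 101, 104, 104, 111, 108, 90, 81, 80, 94, 99, 118, 123, 124, 118, 118, 130, 131, 133, 129, 130]
```

Run:
```python
import cv2
a=cv2.imread("pics/top1.png",0);b=cv2.imread("pics/g.png",0)
for c in(302,306,310,312):
    for x in(a,b):
        print(c,x[202:222,c].tolist())
```

```text
302 [66, 69, 64, 70, 71, 70, 65, 99, 183, 205, 164, 116, 111, 111, 111, 94, 57, 33, 33, 82]
302 [63, 65, 67, 60, 70, 80, 104, 113, 107, 65, 63, 100, 110, 111, 106, 89, 54, 32, 28, 47]
306 [50, 59, 63, 67, 62, 60, 60, 56, 101, 179, 198, 153, 119, 114, 112, 109, 94, 55, 32, 34]
306 [53, 62, 63, 62, 62, 70, 124, 192, 190, 132, 66, 71, 116, 121, 119, 115, 100, 56, 30, 34]
310 [50, 66, 80, 106, 136, 145, 136, 97, 79, 118, 183, 195, 146, 100, 85, 78, 78, 74, 76, 74]
310 [55, 67, 80, 107, 138, 149, 146, 150, 200, 196, 138, 94, 92, 88, 82, 82, 81, 83, 77, 81]
312 [173, 180, 175, 170, 175, 152, 124, 94, 84, 93, 145, 183, 150, 94, 72, 74, 74, 79, 92, 94]
312 [177, 185, 182, 180, 177, 158, 130, 128, 182, 203, 163, 106, 80, 78, 78, 80, 82, 87, 101, 104]
```

The bar sits slightly further in than at the start, so I'll ease it back ≈5 mm, release and retreat.

>>> move_arm([
  [[-0.003, 0, 0, 0, 1], [-0.006, 0, 0, 0, 1], [-0.006, 0, 0, 0, 1], [-0.006, 0, 0, 0, 0], [-0.006, 0, 0, 0, -1], [-0.006, 0, 0, 0, -1], [-0.006, 0, 0, 0, -1], [-0.006, 0, 0, 0, -1], [-0.006, 0, -0.04, 0, -1], [-0.015, 0, -0.09, 0, -1], [-0.05, 0, -0.15, 0, -1], [-0.1, 0, -0.2, 0, -1]],
])

```text
clock: 28.4
position: [0.4306, 0.0119, 0.2731]
ee_rot: [0.0, 1.0, -0.019, 0.001]
contact_force: [0.3, -0.5, 0.8]
width: 0.0861
gripper_force: 0.0
```

Run:
```python
from h import *
pl()
t=manip.get_image("top");b=cv2.cvtColor(t,cv2.COLOR_RGB2GRAY);a=cv2.imread("pics/top1.png",0)
for c in(302,306,310):
    for x in(a,b): print(c,x[202:222,c].tolist())
s=manip.get_image("side"); s0=cv2.imread("pics/side0.png")[:,:,::-1]
d=np.abs(s.astype(int)-s0).sum(2)
for nm,(x0,x1,y0,y1) in dict(blue=(235,250,188,225),green=(250,264,188,225),yel=(264,280,184,225),apple=(196,224,196,228),tape=(298,326,188,212),tub=(335,366,212,246),dn=(368,402,212,240),red=(128,150,195,245)).items(): print(nm,d[y0:y1,x0:x1].mean().round(1))
g=cv2.cvtColor(t,cv2.COLOR_RGB2HSV);m=(cv2.inRange(g,(0,110,90),(8,255,255))|cv2.inRange(g,(170,110,90),(179,255,255)))
m[:195]=0;m[235:]=0;m[:,:380]=0;m[:,420:]=0
mc=cv2.boundingRect(m); print(mc, ray("top",(mc[0]+mc[2]/2,203+12.5),.192))
```

```text
at [0.4306 0.0119 0.2731] yaw -0.038 t 28.4 w 0.08612994218386195 f [ 0.3 -0.5  0.8]
302 [66, 69, 64, 70, 71, 70, 65, 99, 183, 205, 164, 116, 111, 111, 111, 94, 57, 33, 33, 82]
302 [64, 68, 69, 72, 73, 91, 159, 212, 179, 110, 85, 114, 115, 119, 112, 94, 59, 32, 29, 55]
306 [50, 59, 63, 67, 62, 60, 60, 56, 101, 179, 198, 153, 119, 114, 112, 109, 94, 55, 32, 34]
306 [55, 63, 64, 66, 67, 65, 85, 161, 207, 182, 108, 76, 114, 119, 119, 113, 100, 57, 35, 34]
310 [50, 66, 80, 106, 136, 145, 136, 97, 79, 118, 183, 195, 146, 100, 85, 78, 78, 74, 76, 74]
310 [52, 66, 80, 106, 141, 151, 139, 115, 170, 213, 183, 115, 91, 88, 84, 79, 80, 80, 78, 77]
blue 1.6
green 1.6
yel 5.9
apple 12.5
tape 2.2
tub 1.9
dn 1.8
red 194.3
(394, 204, 20, 30) [[ 0.54450965 -0.3694417 ]]
```

Run:
```python
from h import *
s=manip.get_image("side"); s0=cv2.imread("pics/side0.png")[:,:,::-1]
for x in(s0,s):
    g=cv2.cvtColor(np.ascontiguousarray(x),cv2.COLOR_RGB2HSV);m=(cv2.inRange(g,(0,110,40),(4,255,255))|cv2.inRange(g,(172,110,40),(179,255,255)))[190:235,190:232]
    print(cv2.boundingRect(m),cv2.moments(m,True)['m10']/m.astype(bool).sum())
pl(); print(manip.sign_off())
```

```text
(11, 11, 20, 22) 20.446254071661237
(11, 12, 20, 21) 20.38943894389439
at [0.4298 0.0121 0.2737] yaw -0.038 t 28.55 w 0.08548657518005992 f [ 0.3  0.4 -0.3]
the job is handed in; nothing more can be done
None
```

The job is handed in at 28.6 s: the red carton stands upright and released in the tray, about 12–17 mm from its centre, the bar is home, and the images show the other cartons and loose things where they were; `sign_off` returned no verdict.

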